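# Load the long cover casting into the deburring nest

### The job

Load the long, low cover casting into the deburring nest on the bench for its next operation: set it on the nest's plate and slide it, one of its narrow ends first, under the overhanging lip of the steel retaining block until its flange is fully home against the stop inside. It must lie flat and square to the block when you let go. Leave the other cover casting, the shorter, taller one, where it is.

Things in the scene. Friction and masses are not known exactly. Their poses are not given: they have to be found in the camera images.
- long_cover_centre (a point): Centre, 14 mm above its underside, of the long, low grey die-cast cover to load (0.18 kg, flat on the bench). Flange 65 x 91 x 7 mm; on its middle a boss, 41 x 56 mm at its foot, about 34 x 48 at its top; 28 mm tall in all. Long side along y (boss ends at y -27 and +29 mm), short side along x, z up. The boss can be held across x just above the flange, 40 mm wide. Either narrow end may go in first.
- tall_cover_centre (a point): Centre, 19 mm above its underside, of the other grey die-cast cover, shorter and taller: flange 64 x 82 mm, 38 mm tall in all. Lies flat on the bench; leave it there. The two covers may change places.
- nest_mouth (a point): Nest: aluminium plate with a steel block 114 mm wide across its far end, fixed. Point on the plate's top (8 mm over the bench), middle of the pocket's mouth, under the lip's front edge; x into the pocket, y along the lip, z up. Plate: x -115 to +50, y -62 to +62 mm. Lip: 13 to 23 mm above the plate, screw heads behind to 29, overhang 15 mm. Stop face at x +15 mm; cheeks at y -45 and +45 mm.
- guard_edge (a point): Lower inner corner of the fixed clear guard pane that stands upright on the bench's front rail at the right: keep the arm off it. The pane is in the plane x = 0.33 m, from this point 170 mm to the right (y -0.30 to -0.47 m) and up to z 1.3 m. The rail (x 0.305 to 0.355 m, top at z 0.047 m) runs along the whole front; a thin post stands at its left end, y 0.46 m.

How it is judged:
By the outcome, as a careful person would: the job done as asked, in the order asked, and still so for the second after the job is handed in, with the robot touching nothing.
It also fails if it takes over 45 s, if anything falls off the work surface, if the arm or the gripper's body presses on something with over 40 N, if the wrist force passes 120 N, or if a joint passes its speed limit or range.

### The arm

A 7-joint arm with a two-finger parallel gripper is mounted at the origin on a cart in front of the work surface, level with it; the furniture and walls round the work are solid. World frame = base frame: x ahead of the robot, y to its left, z up, the work surface at z = 0. Lengths are in m, angles in rad, forces in N, time in s.
With the tool pointing down it reaches from about 0.35 to 0.9 m from the base axis. Payload 19.9 kg.
Tool frame: the origin (TCP) lies at the very end of the fingers, on their centre line; the grasp point (between the pads) lies manip.grip_point_offset behind it (manip.grip_point_offset is the distance from the TCP to the grasp point, in m); y points along the fingers, x is the direction in which the jaws open and shut, and the axes are right-handed (so a half turn about y gives the same grasp; the last joint's range is limited). The gripper opens to 85 mm and grips with 20 to 120 N. Pads are 22 mm wide; open, the fingers measure 114 mm over their backs; the gripper's body (76 mm by 85 mm) begins 54 mm behind the grasp point. The pads swing forward as they close: fully open they stand 13 mm farther back than shut.
Start: joints at [1.252, 0.417, -0.01, 1.614, 0.005, 1.111, -0.053], TCP at [0.171, -0.601, 0.231] pointing down, gripper open.
Joint ranges: [-2.81, 2.81], [-0.39, 2.02], [-1.27, 1.25], [0.06, 2.57], [-1.19, 4.33], [0.19, 2], [-2.82, 2.82]. Speed limits (rad/s): [1.89, 1.89, 2.39, 2.39, 3.01, 3.01, 3.01].

### API

Orientations are given as a unit quaternion [w, x, y, z].
In Python, from cell import manip gives the robot as it stands. The module is installed in compiled form; this text tells all that it offers.
- The arm moves only by the tool drive_tool, never from a script. Its argument "series" is a list of rows, each a list of 7 numbers: the finger opening in mm, from 0 to 85.4, then the shift along the tool's x, y, z in mm, then the turn, a rotation vector about the tool's x, y, z in rad. In form: [[grip, x, y, z, ax, ay, az], ...]. A call has 1 to 20 rows; each row shifts and turns the commanded pose from where the row before left it, along the tool's axes as they then stand; what a row does not reach is not made up. A row lasts 1/12 s, in which the tool goes at most 41.7 mm and 7.16 degrees, less where a joint would pass 70% of its speed; a pose out of reach is approached as far as the arm can. A call is refused whole if a number of a shift passes 41.7 or a number of a turn 0.125, either way. A call with a gripper value outside its range is refused whole. The fingers move at their own pace and stop on an object; "grip_force" is the grip in N (left out, the last holds). Time passes only in rows, so rows that do not move let the fingers close. It gives the time, the measured TCP pose, the force and the opening at its end, in the units of the state.
- manip.state(): the state, without advancing time (a new reading comes with each control period).
- manip.snapshot(name): name is "side" or "top"; returns the picture (384x512x3 uint8, red, green, blue); there is no depth.
- manip.get_calibration(name): a dict with "intrinsics" (3x3 intrinsics, pixels), "world_from_camera" (4x4, takes a point from camera to world coordinates). Camera axes: x right, y down, z forward; pixel columns grow to the right and rows downward; lengths in m; the calibration is good to about 2 mm. A picture is of the moment at which its call begins. get_calibration takes no time and is no camera call.
- manip.hand_in(): hands the job in, once; it reports no verdict.
The state is a dict: "t": time; "q": joint angles; "qd": joint speeds; "joint_efforts": joint torques, N m; "tool_pos": TCP position; "eef_rot": TCP orientation; "force": force on the tool from outside, world axes, zero at the start; "moment": the same for the moment, N m; "width": finger opening in m.
Only numpy, scipy, OpenCV 4.12 (cv2) and the standard library are available. Lean on these libraries where they do the work, as an engineer would, in place of code of your own. Each camera call takes 0.05 s, during which the arm holds its last target. There are 200 camera calls.

## Working session

There is one attempt and no reset: what is moved stays moved. The work goes in short steps, Python scripts to look and compute and a tool call to move; the robot and the scene stay as the last step left them, time stands still between calls to the robot, and variables do not carry over. Pictures are saved under pics/ and viewed, about 8 in all and at most 12, crops included, and the job is handed in when it is done.

Besides the shell and the picture viewer there is one more tool, called as a command line: name --pt "numbers of a row" for each row, then --argument value for the rest. drive_tool: Moves the arm, as the interface text tells. Its arguments: {"type":"object","properties":{"series":{"type":"array","items":{"type":"array","items":{"type":"number"}}},"grip_force":{"type":"number"}},"required":["series"]}

```bash
mkdir -p pics
python3 - <<'E'
from cell import manip
import cv2,numpy as np
for n in("top","side"):
    cv2.imwrite(f"pics/{n}0.png",manip.snapshot(n)[:,:,::-1])
    c=manip.get_calibration(n);print(n,np.round(c["intrinsics"],2).tolist(),np.round(c["world_from_camera"],4).tolist())
s=manip.state();print({k:np.round(v,4).tolist() for k,v in s.items()},manip.grip_point_offset)
E
```

```text
top [[363.71, 0.0, 251.47], [0.0, 363.71, 189.33], [0.0, 0.0, 1.0]] [[0.0175, -0.9919, 0.1262, 0.3839], [-0.9998, -0.0158, 0.0143, -0.0515], [-0.0122, -0.1264, -0.9919, 0.9317], [0.0, 0.0, 0.0, 1.0]]
side [[459.46, 0.0, 254.46], [0.0, 459.46, 192.07], [0.0, 0.0, 1.0]] [[-0.9999, 0.0055, 0.0139, 0.4826], [-0.0099, 0.4589, -0.8885, 0.9795], [-0.0113, -0.8885, -0.4587, 0.6018], [0.0, 0.0, 0.0, 1.0]]
{'t': 0.1, 'q': [1.2525, 0.4179, -0.0103, 1.6141, 0.0047, 1.1107, -0.053], 'qd': [0.0002, -0.0019, 0.0019, -0.0005, -0.0003, 0.0002, 0.0004], 'joint_efforts': [0.0007, -86.5818, 0.6797, -43.5634, 0.0191, 0.005, 0.0001], 'tool_pos': [0.1707, -0.6009, 0.2308], 'eef_rot': [0.5644, -0.564, 0.4266, -0.4259], 'force': [0.5315, -0.525, -0.3546], 'moment': [0.0394, -0.033, -0.0139], 'width': 0.0857} 0.0187
```

View pics/top0.png

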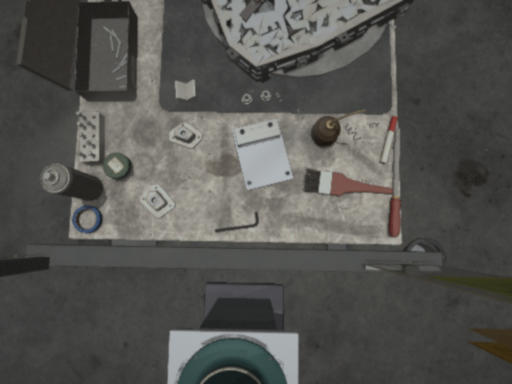

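View pics/side0.png

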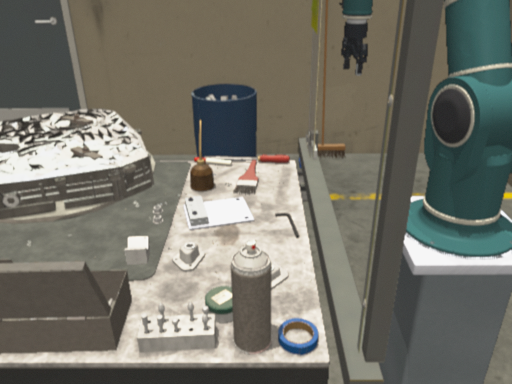

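The top view shows two covers, near (185,134) and (157,201), with the nest at (262,155) and its block at the far end. In the side view the nest block is at (197,210), one cover is at (188,255), and the other is hidden behind the spray can. I'll enlarge next.

Run:
```python
import cv2
t=cv2.imread("pics/top0.png")
a=cv2.resize(t[115:225,130:220],None,fx=5.4,fy=5.4,interpolation=cv2.INTER_CUBIC)
cv2.imwrite("pics/c1.png",cv2.convertScaleAbs(a,alpha=1.2))
a=cv2.resize(t[112:197,225:300],None,fx=7,fy=7,interpolation=cv2.INTER_CUBIC)
cv2.imwrite("pics/c2.png",a)
```

```text
(no output)
```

View pics/c1.png

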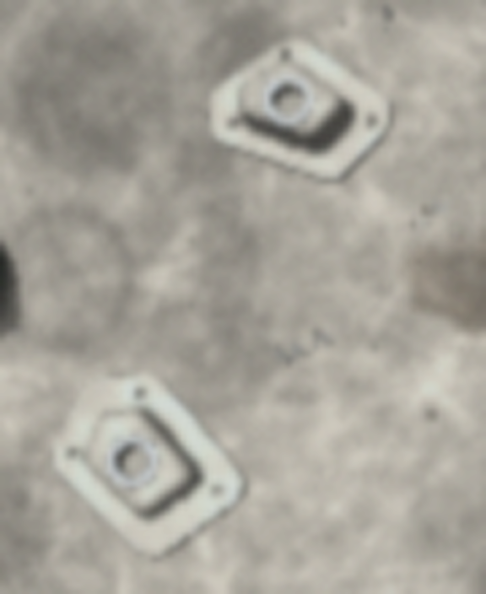

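View pics/c2.png

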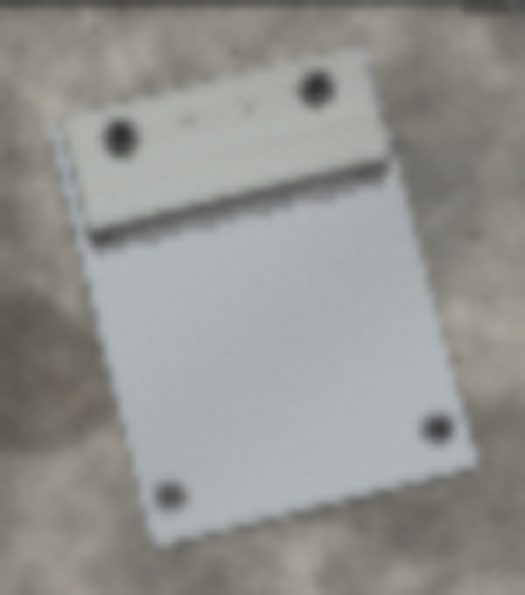

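The lower-left cover (crop centre ~(145,465)) looks longer than the upper one (~(300,110)). The nest's lip front edge runs from (93,237) to (385,165) in its crop. I'll rectify onto metric planes to measure.

```bash
cat > h.py <<'E'
from cell import manip
import cv2,numpy as np
def cal(n):
    c=manip.get_calibration(n);return np.array(c["intrinsics"]),np.array(c["world_from_camera"])
def proj(n,P):
    K,T=cal(n);p=(np.atleast_2d(P)-T[:3,3])@T[:3,:3];u=p@K.T;return u[:,:2]/u[:,2:]
def back(n,uv,z):
    K,T=cal(n);uv=np.atleast_2d(uv);d=np.c_[uv,np.ones(len(uv))]@np.linalg.inv(K).T@T[:3,:3].T
    return T[:3,3]+d*((z-T[2,3])/d[:,2])[:,None]
def rect(n,im,z,x0,x1,y0,y1,s=0.0005):
    # rows: x decreasing, cols: y decreasing
    X,Y=np.meshgrid(np.arange(x1,x0,-s),np.arange(y1,y0,-s),indexing='ij')
    uv=proj(n,np.c_[X.ravel(),Y.ravel(),np.full(X.size,z)]).astype(np.float32).reshape(*X.shape,2)
    return cv2.remap(im,uv[...,0].copy(),uv[...,1].copy(),cv2.INTER_CUBIC)
E
python3 - <<'E'
from h import *
t=cv2.imread("pics/top0.png")
c1=lambda a:np.array(a)/5.4+[130,115]-.4
c2=lambda a:np.array(a)/7+[225,112]-.43
print("cov",back("top",c1([[145,465],[300,110]]),.007).round(4).tolist())
A=back("top",c1([[135,460],[290,98]]),.028).round(4);print("boss tops",A.tolist())
# plate corners near, lip edge ends
B=back("top",c2([[155,545],[475,465]]),.008);print("plate front",B.round(4).tolist())
L=back("top",c2([[93,232],[385,160]]),.031);print("lip",L.round(4).tolist(),np.linalg.norm(L[0]-L[1]))
for q in(B,L):
    d=q[0]-q[1];print("yaw of lip y",np.degrees(np.arctan2(-d[0],d[1])))
for i,c in enumerate(back("top",c1([[145,465],[300,110]]),.007)):
    r=rect("top",t,.007,c[0]-.065,c[0]+.065,c[1]-.065,c[1]+.065)
    if i==0:R=r
    else:R=np.hstack([R,r])
cv2.imwrite("pics/r.png",cv2.resize(R,None,fx=1.5,fy=1.5))
E
```

```text
cov [[0.4683, 0.2046, 0.007], [0.6423, 0.138, 0.007]]
boss tops [[0.4686, 0.2036, 0.028], [0.6422, 0.1387, 0.028]]
plate front [[0.501, -0.026, 0.008], [0.5324, -0.1428, 0.008]]
lip [[0.6121, -0.002, 0.031], [0.6404, -0.1075, 0.031]] 0.1092686309091648
yaw of lip y 15.066279685888228
yaw of lip y 15.01634584514501
```

View pics/r.png

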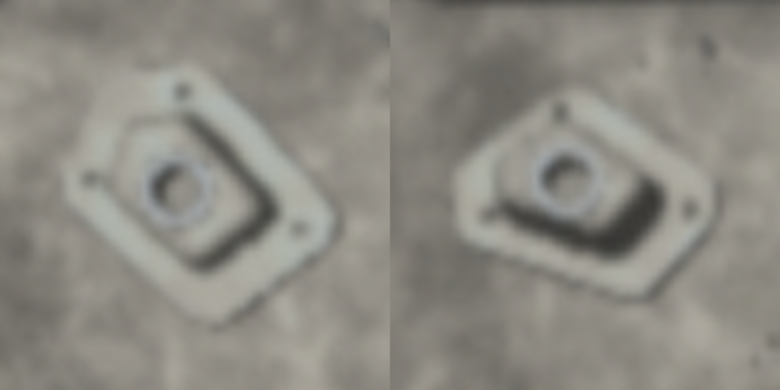

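Rectified (0.33 mm/px), the left cover is the long, low one: its long sides run (205,68)–(333,205) and (68,190)–(205,322). The long axis is at about 43–44° and the centre near (0.471, 0.206). The right one has the taller boss. Next I need the tool axes so I can convert the moves.

```bash
cat >> h.py <<'E'
from scipy.spatial.transform import Rotation as Ro
def tool():
    s=manip.state();w,x,y,z=s["eef_rot"];return np.array(s["tool_pos"]),Ro.from_quat([x,y,z,w]).as_matrix(),s
def to(p,jaw=None):
    """shift (tool axes, mm) to world p and yaw turn to put jaws at angle jaw (deg)"""
    P,R,s=tool();print("d tool mm",((np.array(p)-P)@R*1000).round(1),"jaw deg",np.degrees(np.arctan2(R[1,0],R[0,0])).round(2),"tilt",np.degrees(np.arccos(-R[2,1])).round(2))
    if jaw is not None:
        d=(jaw-np.degrees(np.arctan2(R[1,0],R[0,0]))+90)%180-90
        print("turn about tool y rad (world yaw %.1f): %.4f"%(d,-np.radians(d)))
E
python3 - <<'E'
from h import *
P,R,s=tool();print(R.round(4));to([.18,-.31,.24]);to([.471,.206,.15],133)
# nest: block mouth
x=np.array([np.cos(np.radians(15)),np.sin(np.radians(15))]);L=(np.array([.6121,-.002])+[.6404,-.1075])/2
B=(np.array([.501,-.026])+[.5324,-.1428])/2
print("mouth from lip",L,"from plate front",B+.115*x,"lateral diff",(L-B)@[-x[1],x[0]])
E
```

```text
[[ 2.733e-01 -4.000e-04  9.619e-01]
 [-9.619e-01  1.000e-03  2.733e-01]
 [-1.100e-03 -1.000e+00 -1.000e-04]]
d tool mm [-277.3   -9.    88.4] jaw deg -74.14 tilt 0.06
d tool mm [-694.    81.5  509.4] jaw deg -74.14 tilt 0.06
turn about tool y rad (world yaw 27.1): -0.4737
mouth from lip [ 0.62625 -0.05475] from plate front [ 0.62778147 -0.05463581] lateral diff 0.0002860743584897213
```

drive_tool --pt "85 -30 -1 9 0 0 0" --pt "85 -30 -1 9 0 0 0" --pt "85 -30 -1 9 0 0 0" --pt "85 -31 -1 10 0 0 0" --pt "85 -31 -1 10 0 0 0" --pt "85 -31 -1 10 0 0 0" --pt "85 -31 -1 10 0 0 0" --pt "85 -31 -1 10 0 0 0" --pt "85 -32 -1 11 0 0 0" --pt "85 0 0 0 0 0 0" --grip_force 40

```text
t: 0.93
tool_pos: [0.1797, -0.3062, 0.2401]
eef_rot: [-0.565, 0.565, -0.426, 0.425]
force: [0.4, -1.3, 1.4]
width: 0.0848
```

drive_tool --pt "85 -13 0 24 0 0 0" --pt "85 -13 0 24 0 0 0" --pt "85 -13 0 24 0 0 0" --pt "85 -13 0 24 0 0 0" --pt "85 -13 0 24 0 0 0" --pt "85 -14 0 25 0 0 0" --pt "60 -25 0 21 0 0 0" --pt "60 -25 0 21 0 0 0" --pt "60 -25 0 21 0 0 0" --pt "60 -25 0 21 0 0 0" --pt "60 -25 0 21 0 0 0" --pt "60 -26 0 21 0 0 0" --pt "60 -26 0 21 0 0 0" --pt "60 -26 5 21 0 0 0" --pt "60 -26 10 21 0 0 0" --pt "60 -26 15 21 0 0 0" --pt "60 -26 20 21 0 0 0" --pt "60 -26 20 21 0 0 0" --pt "60 -26 20 21 0 0 0" --pt "60 0 0 0 0 0 0"

```text
t: 2.6
tool_pos: [0.4682, 0.2054, 0.1464]
eef_rot: [-0.565, 0.566, -0.427, 0.423]
force: [-1.9, -1.1, -0.5]
width: 0.0597
```

drive_tool --pt "60 0 0 0 0 -0.095 0" --pt "60 0 0 0 0 -0.095 0" --pt "60 0 0 0 0 -0.095 0" --pt "60 0 0 0 0 -0.095 0" --pt "60 0 0 0 0 -0.094 0" --pt "60 0 0 0 0 0 0"

```text
t: 3.1
tool_pos: [0.4691, 0.1996, 0.15]
eef_rot: [-0.649, 0.649, -0.281, 0.28]
force: [-0.7, -0.3, -0.1]
width: 0.0602
```

Run:
```python
from h import *
P,R,s=tool();print(P,s["q"],s["width"]);to([.471,.206,.06],133)
i=manip.snapshot("top")[:,:,::-1].copy();j=manip.snapshot("side")[:,:,::-1].copy()
cv2.imwrite("pics/t1.png",np.hstack([cv2.resize(i[120:250,60:230],(500,382)),cv2.resize(j[200:384,130:350],(300,251)).repeat(1,0) if 0 else cv2.resize(j[:,100:400],(298,382))]))
```

```text
[0.4691293  0.1996326  0.15001944] [ 0.28203487  0.46406686 -0.9180465   1.95043045  0.45243717  0.94768323
 -1.67339237] 0.060159998790126124
d tool mm [-3.3 90.   5.8] jaw deg -46.72 tilt 0.05
turn about tool y rad (world yaw -0.3): 0.0049
```

View pics/t1.png

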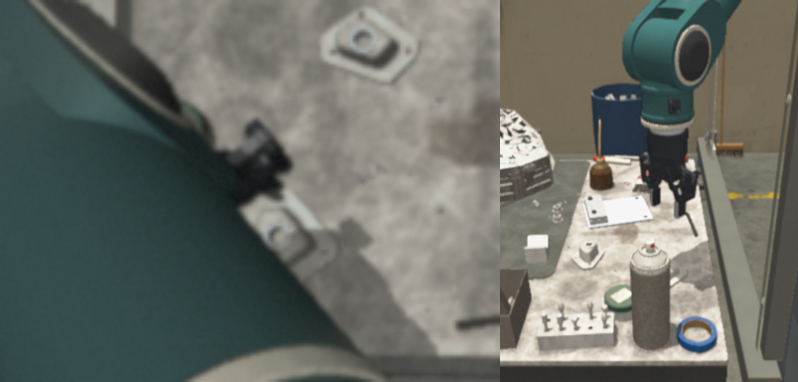

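The gripper hangs above the long cover; its flange shows at (285,235) in the left half. Fingers and cover look clear of the can. Descending.

drive_tool --pt "60 -1 20 2 0 0 0" --pt "60 -1 20 2 0 0 0" --pt "60 -1 20 2 0 0 0" --pt "60 0 20 0 0 0 0" --pt "60 0 20 0 0 0 0" --pt "60 0 15 0 0 0 0" --pt "60 0 10 0 0 0 0" --pt "60 0 6 0 0 0 0" --pt "60 0 4 0 0 0 0" --pt "60 0 3 0 0 0 0" --pt "60 0 3 0 0 0 0" --pt "60 0 0 0 0 0 0"

```text
t: 4.2
tool_pos: [0.4717, 0.2061, 0.0093]
eef_rot: [0.648, -0.648, 0.282, -0.282]
force: [-0.2, -0.0, -0.2]
width: 0.0603
```

Run:
```python
from h import *
P,R,s=tool();print(P,s["force"],s["width"]);to([.471,.206,.009],133)
```

```text
[0.47170214 0.20612557 0.00933309] [-0.21910374 -0.04726608 -0.17833322] 0.06034231286572233
d tool mm [-0.4  0.3 -0.6] jaw deg -47.01 tilt 0.01
turn about tool y rad (world yaw 0.0): -0.0002
```

No contact with the flange yet. Closing.

drive_tool --pt "38 0 0 0 0 0 0" --pt "30 0 0 0 0 0 0" --pt "30 0 0 0 0 0 0" --pt "30 0 0 0 0 0 0" --pt "30 0 0 0 0 0 0" --pt "30 0 0 0 0 0 0" --grip_force 50

```text
t: 4.7
tool_pos: [0.4719, 0.2062, 0.01]
eef_rot: [0.649, -0.648, 0.282, -0.282]
force: [-2.8, -2.5, 10.9]
width: 0.0351
```

drive_tool --pt "30 0 0 0 0 0 0" --pt "30 0 0 0 0 0 0"

```text
t: 4.87
tool_pos: [0.4719, 0.2062, 0.01]
eef_rot: [0.649, -0.648, 0.282, -0.282]
force: [-2.8, -2.2, 10.7]
width: 0.0348
```

Run:
```python
from h import *
P,R,s=tool();print(P,s["force"],s["moment"],s["width"])
j=manip.snapshot("side")[:,:,::-1].copy();i=manip.snapshot("top")[:,:,::-1].copy()
print(proj("side",P),proj("top",P))
cv2.imwrite("pics/t2.png",np.hstack([cv2.resize(j[210:310,210:310],(500,500),interpolation=cv2.INTER_CUBIC),cv2.resize(i[160:240,120:168],(300,500))]))
```

```text
[0.47188574 0.20618433 0.01003133] [-2.78122328 -2.17120608 10.6734245 ] [-0.50219432  0.54488542  0.09939242] 0.034830135627076014
[[266.47639174 274.0188868 ]] [[155.59573279 199.19201981]]
```

View pics/t2.png

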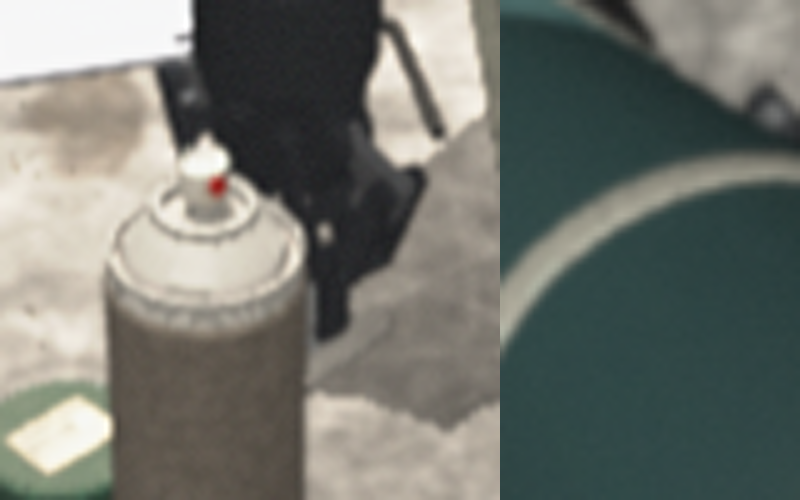

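The can hides the grip, with only one fingertip visible at about (330,335) in the crop. The +10.7 N upward force suggests the tips press on the flange. I'll lift slightly and check the width and force.

drive_tool --pt "30 0 -1 0 0 0 0" --pt "30 0 -1 0 0 0 0" --pt "30 0 0 0 0 0 0"

```text
t: 5.22
tool_pos: [0.4717, 0.2061, 0.0116]
eef_rot: [0.649, -0.648, 0.282, -0.282]
force: [0.6, 0.5, -1.9]
width: 0.0349
```

drive_tool --pt "30 0 -3 0 0 0 0" --pt "30 0 -5 0 0 0 0" --pt "30 0 -5 0 0 0 0" --pt "30 0 -5 0 0 0 0" --pt "30 0 0 0 0 0 0" --pt "30 0 0 0 0 0 0"

```text
t: 5.72
tool_pos: [0.4718, 0.2061, 0.0297]
eef_rot: [0.649, -0.648, 0.282, -0.282]
force: [0.5, -0.7, -2.6]
width: 0.035
```

The part is held (about 2 N of weight, width stable). Raising and turning it to the nest's yaw.

drive_tool --pt "30 0 -15 0 0 0 0" --pt "30 0 -20 0 0 0 0" --pt "30 0 -20 0 0 0 0" --pt "30 0 -15 0 0 0 0" --pt "30 0 0 0 0 0.08 0" --pt "30 0 0 0 0 0.08 0" --pt "30 0 0 0 0 0.08 0" --pt "30 0 0 0 0 0.08 0" --pt "30 0 0 0 0 0.08 0" --pt "30 0 0 0 0 0.089 0" --pt "30 0 0 0 0 0 0"

```text
t: 6.63
tool_pos: [0.4715, 0.2061, 0.0992]
eef_rot: [-0.56, 0.56, -0.432, 0.432]
force: [0.3, -0.3, -2.1]
width: 0.0352
```

Run:
```python
from h import *
P,R,s=tool();print(P,s["q"],s["force"],s["width"]);to([.5594,-.0728,.1],105)
```

```text
[0.47145855 0.20613436 0.09921359] [ 0.12774572  0.50358942 -0.74011454  1.97701848  0.45596734  0.83219762
 -2.17929839] [ 0.27553429 -0.27990152 -2.1322879 ] 0.03515707012004359
d tool mm [292.1  -0.7  14. ] jaw deg -75.25 tilt 0.01
turn about tool y rad (world yaw 0.3): -0.0044
```

drive_tool --pt "30 12 0 1 0 -0.004 0" --pt "30 24 0 1 0 0 0" --pt "30 28 0 1 0 0 0" --pt "30 28 0 1 0 0 0" --pt "30 28 0 1 0 0 0" --pt "30 28 0 1 0 0 0" --pt "30 28 0 1 0 0 0" --pt "30 28 0 1 0 0 0" --pt "30 28 0 1 0 0 0" --pt "30 28 0 2 0 0 0" --pt "30 20 0 2 0 0 0" --pt "30 12 0 0 0 0 0" --pt "30 0 0 0 0 0 0" --pt "30 0 0 0 0 0 0"

```text
t: 7.8
tool_pos: [0.5605, -0.0718, 0.0991]
eef_rot: [0.562, -0.562, 0.429, -0.429]
force: [-0.2, 0.7, -2.0]
width: 0.0346
```

Run:
```python
from h import *
P,R,s=tool();print(P,s["q"],s["force"],s["width"]);to([.5594,-.0728,.1],105)
j=manip.snapshot("side")[:,:,::-1].copy();u=proj("side",P)[0];print(u)
x,y=int(u[0])-45,int(u[1])-45;print(x,y)
cv2.imwrite("pics/t3.png",cv2.resize(j[y:y+90,x:x+90],(580,580),interpolation=cv2.INTER_CUBIC))
```

```text
[ 0.5604927  -0.07178903  0.09905716] [ 0.60270754  0.57040807 -0.68551603  1.85422072  0.4583461   0.88085608
 -1.60842078] [-0.15531343  0.69430792 -1.97651806] 0.03459486273006894
d tool mm [ 0.7 -0.9 -1.3] jaw deg -74.7 tilt 0.04
turn about tool y rad (world yaw -0.3): 0.0052
[230.1046648  178.18594097]
185 133
```

View pics/t3.png

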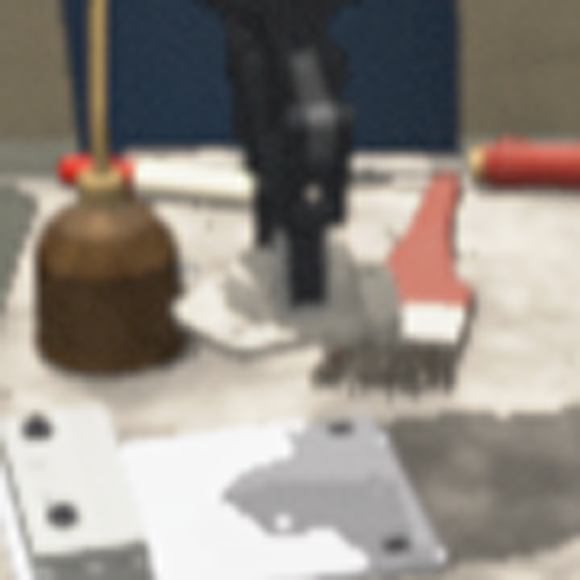

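The cover is held by the boss with the finger at (307,300). The flange's left end spans (175,300)–(240,352), and its right extent is about (398,320). I'll compare that with the projected model.

Run:
```python
from h import *
P,R,s=tool();a=np.radians(15.3);x=np.array([np.cos(a),np.sin(a),0]);y=np.array([-x[1],x[0],0])
zf=P[2]-.0105+.007
for o in(0,-5):
  for ly,lx in((45.5,32.5),(45.5,-32.5),(-45.5,32.5),(-45.5,-32.5)):
    p=np.array([P[0],P[1],zf])+x*(ly-o*-1)/1000+y*lx/1000
    print(o,ly,lx,((proj("side",p)[0]-[185,133])*580/90).round(0))
f=P+y*.0175;print("finger tip",((proj("side",f)[0]-[185,133])*580/90).round(0))
f=P+y*.03;print("finger tip",((proj("side",f)[0]-[185,133])*580/90).round(0))
```

```text
0 45.5 32.5 [192. 350.]
0 45.5 -32.5 [163. 280.]
0 -45.5 32.5 [423. 321.]
0 -45.5 -32.5 [384. 253.]
-5 45.5 32.5 [205. 348.]
-5 45.5 -32.5 [175. 278.]
-5 -45.5 32.5 [436. 319.]
-5 -45.5 -32.5 [396. 252.]
finger tip [300. 311.]
finger tip [307. 324.]
```

The model agrees with the picture: the part is centred on the grip, level and at the right yaw. Lowering it toward the plate.

drive_tool --pt "30 0.7 14 0 0 0.005 0" --pt "30 0 16 0 0 0 0" --pt "30 0 16 0 0 0 0" --pt "30 0 14 0 0 0 0" --pt "30 0 10 0 0 0 0" --pt "30 0 6 0 0 0 0" --pt "30 0 1 0 0 0 0" --pt "30 0 0 0 0 0 0" --pt "30 0 0 0 0 0 0"

```text
t: 8.6
tool_pos: [0.5613, -0.0727, 0.0228]
eef_rot: [0.561, -0.561, 0.431, -0.431]
force: [0.1, -0.1, -2.4]
width: 0.0352
```

drive_tool --pt "30 0 1 0 0 0 0" --pt "30 0 1 0 0 0 0" --pt "30 0 0.5 0 0 0 0" --pt "30 0 0 0 0 0 0" --pt "30 0 0 0 0 0 0"

```text
t: 9.02
tool_pos: [0.561, -0.0729, 0.0199]
eef_rot: [0.561, -0.561, 0.431, -0.431]
force: [0.4, -0.4, -1.7]
width: 0.0346
```

drive_tool --pt "30 0 0.7 0 0 0 0" --pt "30 0 0 0 0 0 0" --pt "30 0 0 0 0 0 0"

```text
t: 9.27
tool_pos: [0.5609, -0.0729, 0.0191]
eef_rot: [-0.561, 0.561, -0.431, 0.431]
force: [-0.0, 0.6, -1.7]
width: 0.035
```

drive_tool --pt "30 0 0.7 0 0 0 0" --pt "30 0 0 0 0 0 0" --pt "30 0 0 0 0 0 0"

```text
t: 9.52
tool_pos: [0.5609, -0.0729, 0.0183]
eef_rot: [-0.561, 0.561, -0.431, 0.431]
force: [-1.1, -0.3, -2.4]
width: 0.0349
```

drive_tool --pt "30 0 0.7 0 0 0 0" --pt "30 0 0 0 0 0 0" --pt "30 0 0 0 0 0 0"

```text
t: 9.77
tool_pos: [0.561, -0.0728, 0.0181]
eef_rot: [-0.561, 0.561, -0.431, 0.431]
force: [-4.4, -0.9, 9.0]
width: 0.0346
```

drive_tool --pt "30 0 0.7 0 0 0 0" --pt "30 0 0 0 0 0 0" --pt "30 0 0 0 0 0 0"

```text
t: 10.02
tool_pos: [0.5611, -0.0728, 0.018]
eef_rot: [-0.561, 0.561, -0.431, 0.431]
force: [-9.3, 0.4, 22.6]
width: 0.035
```

The part touches the plate at TCP z 0.018. Easing to a light contact, then sliding in.

drive_tool --pt "30 0 -1.2 0 0 0 0" --pt "30 0 0 0 0 0 0"

```text
t: 10.18
tool_pos: [0.5611, -0.0729, 0.0185]
eef_rot: [0.561, -0.561, 0.431, -0.431]
force: [0.7, -0.4, -2.5]
width: 0.0351
```

drive_tool --pt "30 0 0 3 0 0 0" --pt "30 0 0 3 0 0 0" --pt "30 0 0 3 0 0 0" --pt "30 0 0 3 0 0 0" --pt "30 0 0 3 0 0 0" --pt "30 0 0 3 0 0 0" --pt "30 0 0 3 0 0 0" --pt "30 0 0 0 0 0 0"

```text
t: 10.85
tool_pos: [0.582, -0.0671, 0.0182]
eef_rot: [0.561, -0.561, 0.431, -0.431]
force: [0.4, 0.4, 0.2]
width: 0.0349
```

Run:
```python
from h import *
P,R,s=tool();print(P,s["force"],s["moment"],s["width"]);to([.597,-.0626,.018],105)
j=manip.snapshot("side")[:,:,::-1].copy();u=proj("side",P)[0]
x,y=int(u[0])-50,int(u[1])-50;print(x,y)
cv2.imwrite("pics/t4.png",cv2.resize(j[y:y+80,x:x+100],(800,600)[:1]+(600,) if 0 else (750,600),interpolation=cv2.INTER_CUBIC))
```

```text
[ 0.58197083 -0.06712457  0.01816964] [0.37618426 0.40455081 0.15427141] [-0.00530445 -0.28706746  0.02462298] 0.034854175131582836
d tool mm [-0.5  0.2 15.7] jaw deg -75.04 tilt 0.04
turn about tool y rad (world yaw 0.0): -0.0008
172 156
```

View pics/t4.png

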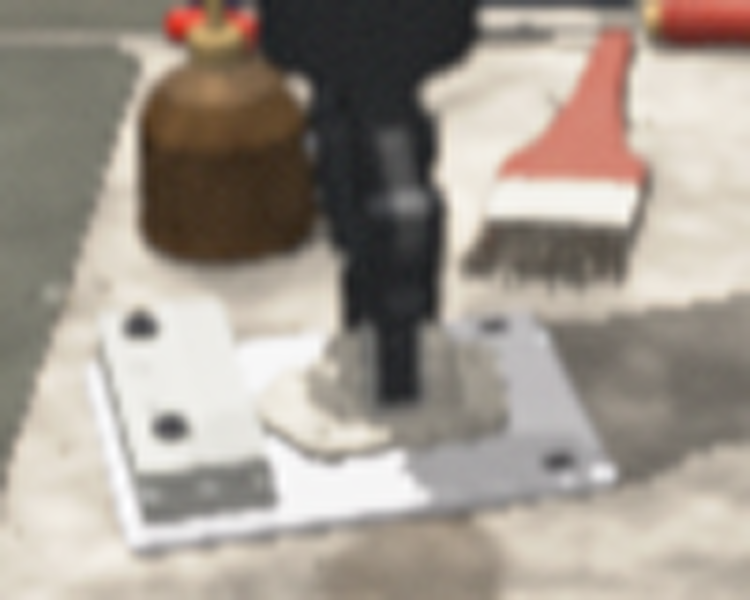

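The cover sits flat on the plate. Its leading end at (262,395) is just outside the lip's front edge (~(250,400)), as computed, and about 16 mm remain to the stop.

drive_tool --pt "30 0 0 2 0 0 0" --pt "30 0 0 2 0 0 0" --pt "30 0 0 2 0 0 0" --pt "30 0 0 2 0 0 0" --pt "30 0 0 2 0 0 0" --pt "30 0 0 2 0 0 0" --pt "30 0 0 0 0 0 0"

```text
t: 11.48
tool_pos: [0.5933, -0.0642, 0.0182]
eef_rot: [0.561, -0.561, 0.431, -0.431]
force: [0.3, 0.2, 0.9]
width: 0.0348
```

drive_tool --pt "30 0 0 1 0 0 0" --pt "30 0 0 1 0 0 0" --pt "30 0 0 0 0 0 0"

```text
t: 11.73
tool_pos: [0.5949, -0.0638, 0.0182]
eef_rot: [0.561, -0.561, 0.431, -0.431]
force: [0.1, 0.8, 0.4]
width: 0.0349
```

drive_tool --pt "30 0 0 1 0 0 0" --pt "30 0 0 1 0 0 0" --pt "30 0 0 0 0 0 0"

```text
t: 11.98
tool_pos: [0.5969, -0.0633, 0.0182]
eef_rot: [0.561, -0.561, 0.431, -0.431]
force: [0.6, -0.6, -0.1]
width: 0.0349
```

drive_tool --pt "30 0 0 1 0 0 0" --pt "30 0 0 0 0 0 0" --pt "30 0 0 0 0 0 0"

```text
t: 12.23
tool_pos: [0.5978, -0.0631, 0.0182]
eef_rot: [0.561, -0.561, 0.431, -0.431]
force: [0.6, -0.1, -0.7]
width: 0.0351
```

drive_tool --pt "30 0 0 1 0 0 0" --pt "30 0 0 0 0 0 0" --pt "30 0 0 0 0 0 0"

```text
t: 12.48
tool_pos: [0.5985, -0.0629, 0.0181]
eef_rot: [-0.561, 0.561, -0.431, 0.431]
force: [-2.2, -0.5, 2.8]
width: 0.0349
```

drive_tool --pt "30 0 0 1 0 0 0" --pt "30 0 0 0 0 0 0" --pt "30 0 0 0 0 0 0"

```text
t: 12.73
tool_pos: [0.5987, -0.0629, 0.0181]
eef_rot: [-0.56, 0.561, -0.431, 0.43]
force: [-9.6, -1.9, 8.5]
width: 0.0351
```

drive_tool --pt "30 0 0 1 0 0 0" --pt "30 0 0 0 0 0 0" --pt "30 0 0 0 0 0 0"

```text
t: 12.98
tool_pos: [0.5989, -0.0628, 0.0181]
eef_rot: [-0.56, 0.562, -0.432, 0.43]
force: [-16.3, -2.9, 15.7]
width: 0.0349
```

Run:
```python
from h import *
P,R,s=tool();print(P,s["force"],s["moment"],s["width"]);to([.6,-.0626,.018],105)
```

```text
[ 0.59885613 -0.06280327  0.01805825] [-16.31453627  -2.86661859  15.67227172] [-0.61971019  3.50049994  0.01629255] 0.03489375799926637
d tool mm [0.1 0.1 1.2] jaw deg -75.07 tilt 0.22
turn about tool y rad (world yaw 0.1): -0.0013
```

It is home: the force rises at the stop position, at nest x ≈ -29.5 mm against -30.5 predicted. Easing the push, then letting go.

drive_tool --pt "30 0 0 -1.6 0 0 0" --pt "30 0 0 0 0 0 0" --pt "30 0 0 0 0 0 0"

```text
t: 13.23
tool_pos: [0.5985, -0.0628, 0.0181]
eef_rot: [-0.56, 0.561, -0.431, 0.431]
force: [-7.5, -0.8, 4.6]
width: 0.0349
```

drive_tool --pt "45 0 0 0 0 0 0" --pt "55 0 0 0 0 0 0" --pt "60 0 0 0 0 0 0" --pt "60 0 0 0 0 0 0" --pt "60 0 0 0 0 0 0"

```text
t: 13.65
tool_pos: [0.5992, -0.0626, 0.0182]
eef_rot: [0.561, -0.561, 0.431, -0.431]
force: [-0.7, -0.2, 0.6]
width: 0.0598
```

drive_tool --pt "60 0 -3 0 0 0 0" --pt "60 0 -10 0 0 0 0" --pt "60 0 -15 0 0 0 0" --pt "60 0 -20 0 0 0 0" --pt "60 0 -25 0 0 0 0" --pt "60 0 -25 0 0 0 0" --pt "60 0 -20 -10 0 0 0" --pt "60 0 0 -30 0 0 0" --pt "60 0 0 -30 0 0 0" --pt "60 0 0 -30 0 0 0" --pt "60 0 0 -20 0 0 0" --pt "60 0 0 0 0 0 0" --pt "60 0 0 0 0 0 0"

```text
t: 14.73
tool_pos: [0.4829, -0.0943, 0.1376]
eef_rot: [-0.56, 0.561, -0.43, 0.432]
force: [0.6, 0.5, 1.2]
width: 0.0599
```

Run:
```python
from h import *
P,R,s=tool();print(P,s["q"],s["force"],s["width"])
j=manip.snapshot("side")[:,:,::-1].copy();i=manip.snapshot("top")[:,:,::-1].copy()
cv2.imwrite("pics/top5.png",i);cv2.imwrite("pics/side5.png",j)
A=cv2.resize(i[110:200,220:300],(480,540),interpolation=cv2.INTER_CUBIC)
B=cv2.resize(j[185:245,170:260],(800-480,213),interpolation=cv2.INTER_CUBIC)
C=np.zeros((540,320,3),np.uint8);C[:213]=B;C[240:240+240]=cv2.resize(j,(320,240))
cv2.imwrite("pics/t5.png",np.hstack([A,C]))
```

```text
[ 0.48292236 -0.0942846   0.13763312] [ 0.76096598  0.39510132 -0.75266413  2.00628676  0.35349932  0.87006275
 -1.49595157] [0.6204226  0.47196384 1.24631679] 0.05988951601509385
```

View pics/t5.png

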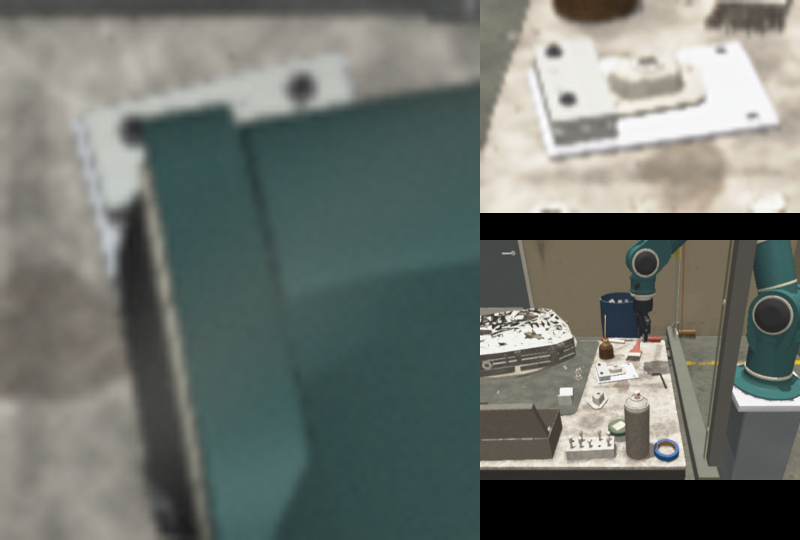

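The side view shows the cover flat with its flange under the lip and the tall cover untouched, but the arm hides the top view. Moving the arm aside for a squareness check.

drive_tool --pt "60 -15 -10 2 0 0 0" --pt "60 -28 -10 4 0 0 0" --pt "60 -28 -10 4 0 0 0" --pt "60 -28 -10 4 0 0 0" --pt "60 -28 -10 4 0 0 0" --pt "60 -28 -5 4 0 0 0" --pt "60 -28 0 4 0 0 0" --pt "60 -28 0 4 0 0 0" --pt "60 -28 0 4 0 0 0" --pt "60 -28 0 4 0 0 0" --pt "60 -20 0 2 0 0 0" --pt "60 0 0 0 0 0 0" --pt "60 0 0 0 0 0 0"

```text
t: 15.92
tool_pos: [0.4473, 0.1961, 0.1917]
eef_rot: [0.562, -0.561, 0.43, -0.43]
force: [-0.1, -0.9, -0.8]
width: 0.0599
```

Run:
```python
from h import *
i=manip.snapshot("top")[:,:,::-1].copy();j=manip.snapshot("side")[:,:,::-1].copy();cv2.imwrite("pics/top6.png",i)
# rectify in nest frame: rows = -x nest, cols = -y nest, z of flange top .015
def nest(n,im,z,s=.00035):
    a=np.radians(15);xs=np.arange(.05,-.12,-s);ys=np.arange(.065,-.065,-s)
    X,Y=np.meshgrid(xs,ys,indexing='ij');w=np.c_[(.627+X*np.cos(a)-Y*np.sin(a)).ravel(),(-.0547+X*np.sin(a)+Y*np.cos(a)).ravel(),np.full(X.size,z)]
    uv=proj(n,w).astype(np.float32).reshape(*X.shape,2);return cv2.remap(im,uv[...,0].copy(),uv[...,1].copy(),cv2.INTER_CUBIC)
R=np.hstack([nest("top",i,.015),nest("side",j,.015)]);print(R.shape)
cv2.imwrite("pics/t6.png",R)
```

```text
(486, 744, 3)
```

View pics/t6.png

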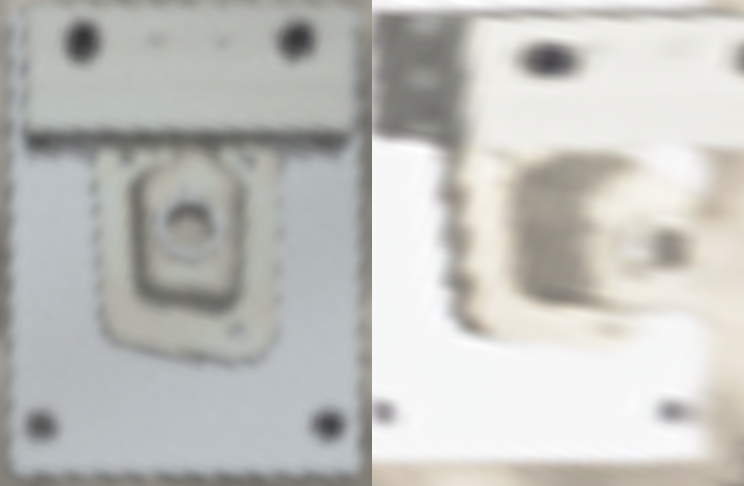

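The nest-frame view shows the flange sides parallel to the nest axis within about 0.5° (cols 98→104 and 280→277). The rear end is at rows 348–362, x ≈ -72 to -77 mm (home is -76), and the boss rear at row 308 puts the centre at -30.8 mm (home is -30.5). Handing in.

```bash
python3 -c "
from cell import manip
print(manip.hand_in(),manip.state()['t'])"
```

```text
the job is handed in; nothing more can be done
the job is handed in; nothing more can be done
```

The long, low cover is in the nest: I set it on the plate, slid it narrow end first under the lip until it met the stop, let go, and handed the job in at about 16 s.

**Last checks**
- **Home:** I pushed to about 16 N at the stop. Afterwards the pictures put the cover's centre at about -30.8 mm, against -30.5 mm for fully home.
- **Flat and square:** it lies flat, with its sides within about 0.5° of square to the block.
- **Surroundings:** the shorter, taller cover looks untouched, and the arm stands clear with the gripper open.

**What disagreed**
- **Grip width:** the gripper read about 35 mm where 40 mm was expected, so it probably held the boss higher up. The cover did not slip.
- **Rear end:** the cover's rear end looks about 6° slanted. It showed a similar slant before I picked it up, so I took that as the casting's shape.
- **Stop position:** the stop met the cover about 1 mm further in than predicted, which is within the camera calibration error.

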